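Cover the tea mug and hold it up ready to serve

ROBOT

A 6-joint arm with a two-finger parallel gripper is mounted at the origin on the work surface. World frame = base frame: x ahead of the robot, y to its left, z up, the work surface at z = 0. Lengths are in m, angles in rad, forces in N, time in s.
With the tool pointing down it reaches from about 0.35 to 0.85 m from the base axis. Payload 8.1 kg.
Tool frame: the origin (TCP) lies midway between the tips of the shut fingers; the grasp point (between the pads) lies 19 mm behind it (tcp_to_grasp is the z of the grasp point in the tool frame, in m); z points along the fingers, y is the direction in which the jaws open and shut (so a half turn about z gives the same grasp; the last joint's range is limited). The gripper opens to 85 mm and grips with 20 to 120 N. Pads are 22 mm wide; open, the fingers measure 114 mm over their backs; the gripper's body (76 mm by 85 mm) begins 54 mm behind the grasp point. The pads swing forward as they close: fully open they stand 13 mm farther back than shut.
Start: joints at [1.198, 0.13, 1.488, -0, 1.523, -0.085], TCP at [0.17, 0.575, 0.231] pointing down, gripper open.
Joint ranges: [-2.96, 2.96], [-0.89, 2.26], [0.02, 2.5], [-1.34, 4.48], [0, 2.73], [-2.66, 2.66]. Speed limits (rad/s): [2.39, 2.39, 2.79, 3.14, 3.14, 3.14].

INTERFACE

Orientations are given as a rotation vector (axis times angle).
In Python, from bench import sense, read_camera, hand_in, tcp_to_grasp gives the robot as it stands.
- The arm moves only by the tool play_rows, never from a script. Its argument "motion" is a list of rows, each an object with "linear": the shift along the tool's x, y, z in m, a list of three; "dr": the turn, a rotation vector about the tool's x, y, z in rad, a list of three; "jaw": the opening, from -1 (shut) to 1 (fully open), so that 0 is half open. A call has 1 to 8 rows; each row shifts and turns the pose as measured when the row begins, along the tool's axes as they then stand; what a row does not reach is not made up. A row lasts 1/8 s, in which the tool goes at most 62.5 mm and 10.7 degrees, less where a joint would pass 70% of its speed; a pose out of reach is approached as far as the arm can. A call with a gripper value outside its range is refused whole. The fingers move at their own pace and stop on an object; "force" is the grip in N (left out, the last holds). Time passes only in rows, so rows that do not move let the fingers close. It gives the time, the measured TCP pose, the force and the opening at its end, in the units of the state.
- sense(): the state, without advancing time (a new reading comes with each control period).
- read_camera(name): name is "scene" or "top" or "wrist"; returns a dict with "frame" (420x560x3 uint8, red, green, blue), "fx", "fy", "cx", "cy" (pixels), "R" (3x3) and "t" (3): a world point X has camera coordinates R X + t; the wrist camera has in their place "T_tool_cam" (4x4, takes a point from camera to tool coordinates, whose origin is the TCP and whose axes are the flange's). Camera axes: x right, y down, z forward; pixel columns grow to the right and rows downward; lengths in m; the calibration is good to about 2 mm. A picture is of the moment at which its call begins: read the wrist's pose just before it. There is no depth.
- hand_in(): hands the job in, once; it reports no verdict.
The state is a dict: "time": time; "joint_pos": joint angles; "joint_vel": joint speeds; "effort": joint torques, N m; "position": TCP position; "tcp_rot": TCP orientation; "contact_force": force on the tool from outside, world axes, zero at the start; "moment": the same for the moment, N m; "grip_width": opening from 0.0 (shut) to 1.0 (fully open).
Only numpy, scipy, OpenCV 4.12 (cv2) and the standard library are available. Lean on these libraries where they do the work, as an engineer would, in place of code of your own. Each camera call takes 0.05 s, during which the arm holds its last target. There are 200 camera calls.

TASK

Put the loose lid on the white tea mug: lower it by its knob until it rests in the mouth, seated and level, and only then let go, with the mug still standing on its coaster. Then grip the covered mug and lift it clear, and finish while still holding it: upright, steady, lid on, its foot at least 10 cm above the counter, carried by the gripper alone. Leave the bottle, the bowl and the chopstick holder where they are.

Things in the scene. Friction and masses are not known exactly. Their poses are not given: they have to be found in the camera images.
- mug: Straight-sided white ceramic tea mug, loose on the coaster, 68 mm outer diameter, 85 mm high, wall 4 mm (mouth 60 mm across), about 0.3 kg. Origin at the centre of its underside, z up. One loop handle on its +y side, reaching 65 mm from the axis, 15 to 71 mm above the foot; grip the body across its x axis to keep clear of it.
- mug_rim (a point): Centre of the mug's mouth, in the plane of the rim, 85 mm above the mug's origin.
- lid: Round white ceramic lid, about 80 g, lying knob-up on the wooden board. Origin at the centre of its underside, z up. From below: plug 54 mm across, 7 mm high, that enters the mouth (3 mm play all round); flange 64 mm across, 5 mm thick, that rests on the rim; cylindrical knob 18 mm across, 20 mm tall. Seated, its origin is 7 mm below the rim and the knob top 110 mm above the mug's foot.
- lid_knob (a point): Centre of the top of the lid's knob, 32 mm above the lid's origin.
- coaster: Round cork coaster, 110 mm across and 10 mm thick, fixed to the counter; the mug stands on it. Origin at the centre of its underside.
- lid_board: Small square board of pale wood, 110 x 110 x 10 mm, fixed to the counter; the lid lies on it. Origin at the centre of its underside.
- bottle: Bystander: brown glass sauce bottle, 62 mm across, 190 mm tall, loose. Origin at the centre of its underside.
- bowl: Bystander: blue rice bowl, 110 mm across, 50 mm high, loose. Origin at the centre of its underside.
- chopsticks: Bystander: dark wooden chopstick holder, 72 mm across, 120 mm tall, with chopsticks up to 195 mm, loose. Origin at the centre of its underside.
There are look-alikes about, which are no part of the job. What is shaped like the mug but red or yellow is not meant.

How it is judged:
On the way, in this order (a step that is already met when the one before it is completed fails the run):
1. the lid, still held by the fingers, is lowered over the mouth (within 10 mm of seated) while the mug stands on its coaster (z of lid in the frame of mug between 0.074 and 0.088 m and horizontal distance between lid and mug below 0.01 m and contact force between the fingers and lid above 0.5 N and contact force between mug and coaster above 0.5 N), for 0.05 s.
2. the lid is released, seated and level on the mug, which stands on its coaster (z of lid in the frame of mug between 0.074 and 0.082 m and angle between the z axis of lid and the z axis of mug, either way round below 0.06 rad and distance between lid and mug_rim below 0.013 m and contact force between the fingers and lid below 0.1 N and contact force between mug and coaster above 0.5 N and angle between mug's own z axis and vertical below 0.06 rad), for 0.2 s.
At the end, for the whole second after the job is handed in: Fingers hold the mug, foot 98 mm or more above the counter, upright within 0.12 rad, slower than 30 mm/s and 0.2 rad/s, touching no support or bystander; lid seated (origin 78 mm, within 4, above the mug's; axes within 0.06 rad); bystanders moved less than 30 mm (height (world z) of mug above 0.098 m and angle between mug's own z axis and vertical below 0.12 rad and angle between lid's own z axis and vertical below 0.15 rad and z of lid in the frame of mug between 0.074 and 0.082 m and angle between the z axis of lid and the z axis of mug, either way round below 0.06 rad and distance between lid and mug_rim below 0.013 m and linear speed of mug below 0.03 m/s and angular speed of mug below 0.2 rad/s and contact force between the fingers and mug above 1 N and contact force between mug and coaster below 0.1 N and contact force between mug and lid_board below 0.1 N and contact force between mug and bottle below 0.1 N and contact force between mug and bowl below 0.1 N and contact force between mug and chopsticks below 0.1 N and distance of each of bottle, bowl, chopsticks from where it was at the start of the episode below 0.03 m); the arm keeps its last pose, push and grip.
It fails at once if the bottle is pushed away or knocked over (moved 30 mm or tilted 0.3 rad) (distance of bottle from where it was at the start of the episode above 0.03 m or angle between bottle's own z axis and vertical above 0.3 rad).
It fails at once if the bowl is pushed away or knocked over (moved 30 mm or tilted 0.3 rad) (distance of bowl from where it was at the start of the episode above 0.03 m or angle between bowl's own z axis and vertical above 0.3 rad).
It fails at once if the chopstick holder is pushed away or knocked over (moved 30 mm or tilted 0.3 rad) (distance of chopsticks from where it was at the start of the episode above 0.03 m or angle between chopsticks's own z axis and vertical above 0.3 rad).
It fails at once if the mug is tipped by more than 0.4 rad (angle between mug's own z axis and vertical above 0.4 rad).
It also fails if it takes over 64 s, if anything falls off the work surface, if the arm or the gripper's body presses on something with over 40 N, if the wrist force passes 120 N, or if a joint passes its speed limit or range.

## Working session

There is one attempt and no reset: what is moved stays moved. The work goes in short steps, Python scripts to look and compute and a tool call to move; the robot and the scene stay as the last step left them, time stands still between calls to the robot, and variables do not carry over. Pictures are saved under pics/ and viewed, about 8 in all and at most 12, crops included, and the job is handed in when it is done.

Besides the shell and the picture viewer there is one more tool, called after ">>>" as name(argument=value, ...), one argument or row to a line, values as JSON. play_rows: Moves the arm, as the interface text tells. Its arguments: {"type":"object","properties":{"motion":{"type":"array"},"force":{"type":"number"}},"required":["motion"]}

```bash
mkdir -p pics
python3 - <<'E'
from bench import *
import cv2,numpy as np
print(sense(),tcp_to_grasp)
ims=[]
for n in("top","scene"):
    d=read_camera(n);cv2.imwrite(f"pics/{n}1.png",d["frame"][:,:,::-1]);np.savez(f"{n}1.npz",**d)
    print(n,d["fx"],d["cx"],d["cy"],d["R"],d["t"])
E
```

```text
{'time': 0.0, 'joint_pos': array([ 1.19760383e+00,  1.31168867e-01,  1.48931025e+00,  1.89239904e-05,
        1.52301685e+00, -8.53946317e-02]), 'joint_vel': array([ 0.00131911, -0.00019366,  0.00062804, -0.00136459,  0.00032925,
        0.00059339]), 'effort': array([-3.38918413e-03, -5.69397712e+01, -5.00550163e+01, -8.54927603e-04,
        1.50289916e-02, -6.41473008e-06]), 'position': array([0.17006528, 0.57479976, 0.23022284]), 'tcp_rot': array([-4.50449835e-01, -3.10867453e+00,  2.90429613e-03]), 'contact_force': array([-0.94800573,  0.2796855 ,  0.2831552 ]), 'moment': array([ 0.00016554, -0.02139911, -0.00449895]), 'grip_width': 1.0024690810101757} -0.0187
top 456.57150695134055 281.51708503671165 206.97840379793854 [[-0.08820437 -0.99609023 -0.0049238 ]
 [-0.96583157  0.0867322  -0.24422717]
 [ 0.24369935 -0.01678634 -0.96970554]] [0.04315468 0.56098095 0.94528187]
scene 453.30721855678456 280.53528165124004 211.2970686531456 [[-0.6537739   0.75661723  0.0104905 ]
 [ 0.61199231  0.53685897 -0.58073045]
 [-0.44502259 -0.37324631 -0.81402831]] [ 0.35629573 -0.2850026   1.44514958]
```

View pics/top1.png

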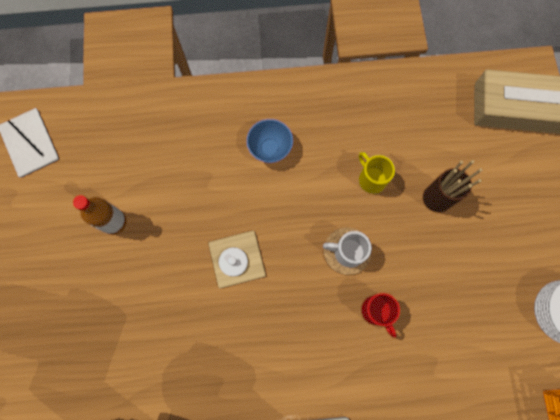

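View pics/scene1.png

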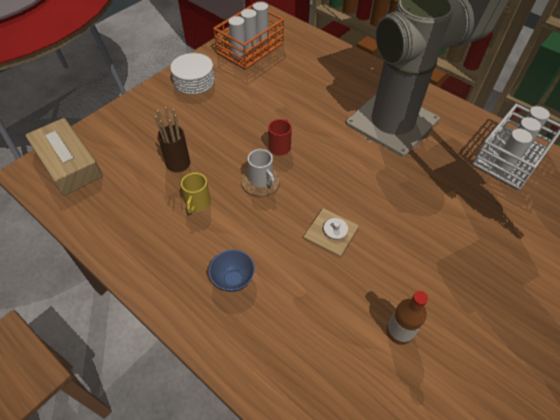

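Top view: lid at about (233,261) on its board; white mug rim at about (354,248) with the handle to the left (325,247). The yellow mug is at (376,174) and the red one at (381,310). Scene view: the same layout, white mug at (260,170) and lid at (336,229).

```bash
cat > h.py <<'E'
import numpy as np,cv2
def ray(d,u,v,z):
    R,t=d["R"],d["t"];c=-R.T@t
    w=R.T@np.array([(u-d["cx"])/d["fx"],(v-d["cy"])/d["fy"],1]);return c+w*(z-c[2])/w[2]
def blob(f,x0,y0,x1,y1,smax,vmin):
    h=cv2.cvtColor(f[y0:y1,x0:x1],cv2.COLOR_RGB2HSV)
    m=((h[...,1]<smax)&(h[...,2]>vmin)).astype(np.uint8)
    cs=cv2.findContours(m,cv2.RETR_EXTERNAL,cv2.CHAIN_APPROX_NONE)[0]
    c=max(cs,key=cv2.contourArea)+np.array([x0,y0]);return c
E
python3 - <<'E'
from h import *
d=dict(np.load("top1.npz"));f=d["frame"]
c=blob(f,208,235,262,288,60,110);e=cv2.fitEllipse(c);print(e);print("lid",ray(d,*e[0],.020))
d2=dict(np.load("scene1.npz"));f2=d2["frame"]
c2=blob(f2,315,210,355,250,60,110);e2=cv2.fitEllipse(c2);print(e2,ray(d2,*e2[0],.020))
c=blob(f,318,220,380,280,50,60);print(cv2.boundingRect(c))
for z in (.095,):print("rimguess",ray(d,354,247,z), "handle",ray(d,327,247,.05),"red",ray(d,381,308,.08),"yel",ray(d,378,170,.08))
im=np.hstack([cv2.resize(f[215:345,310:410],None,fx=4,fy=4),cv2.resize(f2[140:205,230:290],None,fx=6,fy=8)[:520]])
cv2.imwrite("pics/c.png",im[:,:,::-1]);print(im.shape)
E
```

```text
((232.7145233154297, 261.4053955078125), (28.250429153442383, 29.039993286132812), 55.64537811279297)
lid [0.45816449 0.11378686 0.02      ]
((335.3486633300781, 228.03199768066406), (20.30457305908203, 24.42694854736328), 102.9082260131836) [0.45705295 0.11286087 0.02      ]
(323, 231, 49, 36)
rimguess [ 0.45545996 -0.15154726  0.095     ] handle [ 0.46736353 -0.0995543   0.05      ] red [ 0.32549831 -0.19376521  0.08      ] yel [ 0.62584194 -0.22974843  0.08      ]
(520, 760, 3)
```

View pics/c.png

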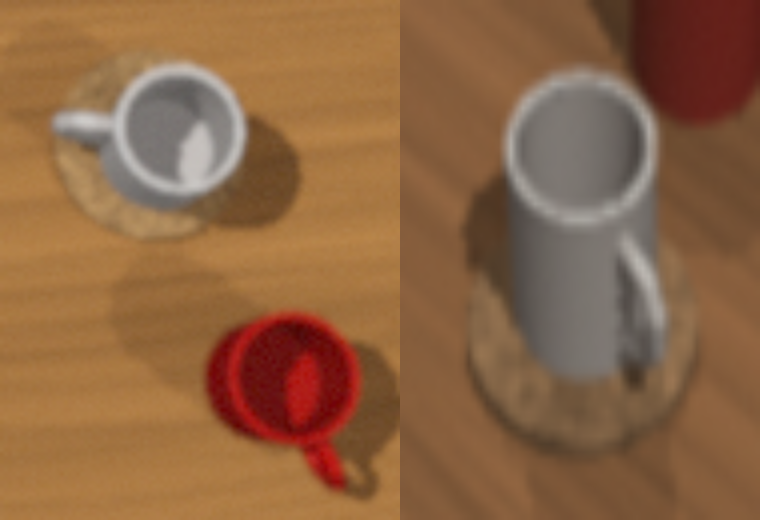

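Mug rim at about (0.454, -0.153) with its handle about 15° off +y; lid at about (0.4575, 0.113). Next I go above the lid.

>>> play_rows(
  motion=[
    {"linear": [-0.045, -0.04, 0.003], "dr": [0, 0, 0], "jaw": 1},
    {"linear": [-0.045, -0.04, 0.003], "dr": [0, 0, 0], "jaw": 1},
    {"linear": [-0.045, -0.04, 0.003], "dr": [0, 0, 0], "jaw": 1},
    {"linear": [-0.045, -0.04, 0.003], "dr": [0, 0, 0], "jaw": 1},
    {"linear": [-0.045, -0.04, 0.003], "dr": [0, 0, 0], "jaw": 1},
    {"linear": [-0.045, -0.04, 0.003], "dr": [0, 0, 0], "jaw": 1},
    {"linear": [-0.045, -0.04, 0.003], "dr": [0, 0, 0], "jaw": 1},
    {"linear": [-0.045, -0.04, 0.003], "dr": [0, 0, 0], "jaw": 1},
  ],
)

```text
time: 1.1
position: [0.4284, 0.156, 0.2026]
tcp_rot: [-0.437, -3.109, 0.008]
contact_force: [1.1, 1.0, 0.3]
grip_width: 0.999
```

>>> play_rows(
  motion=[
    {"linear": [0, 0, 0], "dr": [0, 0, 0.18], "jaw": 1},
    {"linear": [0, 0, 0], "dr": [0, 0, 0.18], "jaw": 1},
    {"linear": [0, 0, 0], "dr": [0, 0, 0.18], "jaw": 1},
    {"linear": [0, 0, 0], "dr": [0, 0, 0.18], "jaw": 1},
    {"linear": [0, 0, 0], "dr": [0, 0, 0.18], "jaw": 1},
    {"linear": [0, 0, 0], "dr": [0, 0, 0.18], "jaw": 1},
    {"linear": [0, 0, 0], "dr": [0, 0, 0.18], "jaw": 1},
    {"linear": [0, 0, 0], "dr": [0, 0, 0.18], "jaw": 1},
  ],
)

```text
time: 2.1
position: [0.4282, 0.1494, 0.1987]
tcp_rot: [-2.433, -1.986, 0.019]
contact_force: [0.5, -0.0, 0.4]
grip_width: 1.003
```

```bash
cat >> h.py <<'E'
from scipy.spatial.transform import Rotation as Ro
def go(s,p,yaw=None):
    """shift in tool axes to world p, tilt-levelling turn and yaw of tool y to yaw(deg)"""
    R=Ro.from_rotvec(s["tcp_rot"]).as_matrix()
    y=R[:,1]
    if yaw is None:yaw=np.degrees(np.arctan2(y[1],y[0]))
    a=np.radians(yaw);Y=np.array([np.cos(a),np.sin(a),0]);Z=np.array([0,0,-1.]);T=np.c_[np.cross(Y,Z),Y,Z]
    print("pos",s["position"].round(4),"yaw",np.degrees(np.arctan2(y[1],y[0])).round(1),"t",s["time"],"w",round(s["grip_width"],3),"F",s["contact_force"].round(1))
    print("linear",(R.T@(np.array(p)-s["position"])).round(4),"dr",Ro.from_matrix(R.T@T).as_rotvec().round(4))
def wrist(name):
    from bench import sense,read_camera
    s=sense();d=read_camera("wrist");cv2.imwrite(f"pics/{name}.png",d["frame"][:,:,::-1])
    M=np.eye(4);M[:3,:3]=Ro.from_rotvec(s["tcp_rot"]).as_matrix();M[:3,3]=s["position"]
    W=np.linalg.inv(M@d["T_tool_cam"]);d["R"]=W[:3,:3];d["t"]=W[:3,3];np.savez(name+".npz",**d);return s,d
E
python3 - <<'E'
from h import *
s,d=wrist("w1");go(s,[.4575,.113,.15],-15)
for p in([.4575,.113,.022],[.4575,.113,.042]):
    q=d["R"]@p+d["t"];print(q[:2]/q[2]*d["fx"]+[d["cx"],d["cy"]])
E
```

```text
pos [0.4282 0.1494 0.1987] yaw -11.6 t 2.1 w 1.003 F [ 0.5 -0.   0.4]
linear [-0.0294  0.0364  0.0487] dr [-0.0075  0.0092  0.0602]
[316.80505898 215.62712126]
[318.7998158  221.75231724]
```

View pics/w1.png

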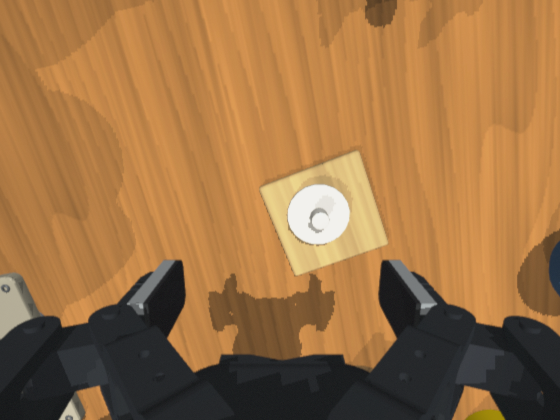

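The wrist view shows the lid flange centred near (319,214) and the knob near (320,221). My prediction was within 2 px. I move over it, level the tool, and refine.

>>> play_rows(
  motion=[
    {"linear": [-0.015, 0.018, 0.025], "dr": [-0.004, 0.005, 0.03], "jaw": 1},
    {"linear": [-0.015, 0.018, 0.025], "dr": [-0.004, 0.004, 0.03], "jaw": 1},
    {"linear": [0, 0, 0], "dr": [0, 0, 0], "jaw": 1},
    {"linear": [0, 0, 0], "dr": [0, 0, 0], "jaw": 1},
  ],
)

```text
time: 2.65
position: [0.4564, 0.1118, 0.1478]
tcp_rot: [-2.492, -1.912, -0.001]
contact_force: [-0.9, -0.9, -0.0]
grip_width: 0.998
```

Run:
```python
from h import *
s,d=wrist("w2")
q=d["R"]@[.4575,.113,.022]+d["t"];u,v=(q[:2]/q[2]*d["fx"]+[d["cx"],d["cy"]]).astype(int);print(u,v)
c=blob(d["frame"],u-70,v-70,u+70,v+70,40,150);e=cv2.fitEllipse(cv2.convexHull(c));print(e);p=ray(d,*e[0],.020);print(p)
go(s,[p[0],p[1],.025],-15)
```

```text
280 199
((282.23626708984375, 197.07191467285156), (73.17976379394531, 74.41752624511719), 88.38294219970703)
[0.45900349 0.1142351  0.02      ]
pos [0.4564 0.1118 0.1478] yaw -15.0 t 2.65 w 0.998 F [-0.9 -0.9 -0. ]
linear [0.003  0.0018 0.1228] dr [ 0.0002 -0.0005 -0.0002]
```

>>> play_rows(
  motion=[
    {"linear": [0.003, 0.002, 0.03], "dr": [0, 0, 0], "jaw": 1},
    {"linear": [0, 0, 0.03], "dr": [0, 0, 0], "jaw": 1},
    {"linear": [0, 0, 0.03], "dr": [0, 0, 0], "jaw": 1},
    {"linear": [0, 0, 0.02], "dr": [0, 0, 0], "jaw": 1},
    {"linear": [0, 0, 0.01], "dr": [0, 0, 0], "jaw": 1},
    {"linear": [0, 0, 0], "dr": [0, 0, 0], "jaw": 1},
    {"linear": [0, 0, 0], "dr": [0, 0, 0], "jaw": 1},
  ],
)

```text
time: 3.58
position: [0.4641, 0.1192, 0.0329]
tcp_rot: [2.478, 1.923, 0.019]
contact_force: [0.3, 0.3, -0.1]
grip_width: 1.006
```

Run:
```python
from h import *
from bench import *
go(sense(),[.459,.1142,.025],-15)
```

```text
pos [0.4641 0.1192 0.0329] yaw -14.4 t 3.575 w 1.006 F [ 0.3  0.3 -0.1]
linear [-0.0061 -0.0038  0.0079] dr [ 0.0117 -0.0061  0.0109]
```

>>> play_rows(
  motion=[
    {"linear": [-0.006, -0.004, 0.007], "dr": [0.012, -0.006, 0.01], "jaw": 1},
    {"linear": [0, 0, 0], "dr": [0, 0, 0], "jaw": 1},
    {"linear": [0, 0, 0], "dr": [0, 0, 0], "jaw": 1},
  ],
)

```text
time: 3.95
position: [0.4598, 0.1142, 0.0272]
tcp_rot: [2.492, 1.912, 0.003]
contact_force: [0.6, 0.8, 1.8]
grip_width: 0.999
```

Run:
```python
from h import *
from bench import *
go(sense(),[.459,.1142,.025],-15)
```

```text
pos [0.4598 0.1142 0.0272] yaw -15.0 t 3.95 w 0.999 F [0.6 0.8 1.8]
linear [-0.0002 -0.0008  0.0022] dr [ 0.0016 -0.0008  0.0001]
```

Now close on the knob.

>>> play_rows(
  motion=[
    {"linear": [0, -0.001, 0.001], "dr": [0.001, 0, 0], "jaw": 0},
    {"linear": [0, 0, 0], "dr": [0, 0, 0], "jaw": -0.7},
    {"linear": [0, 0, 0], "dr": [0, 0, 0], "jaw": -1},
    {"linear": [0, 0, 0], "dr": [0, 0, 0], "jaw": -1},
    {"linear": [0, 0, 0], "dr": [0, 0, 0], "jaw": -1},
    {"linear": [0, 0, 0], "dr": [0, 0, 0], "jaw": -1},
    {"linear": [0, 0, 0], "dr": [0, 0, 0], "jaw": -1},
    {"linear": [0, 0, 0], "dr": [0, 0, 0], "jaw": -1},
  ],
  force=40,
)

```text
time: 4.95
position: [0.4592, 0.1145, 0.0265]
tcp_rot: [2.492, 1.912, 0.003]
contact_force: [-0.1, 0.3, -0.7]
grip_width: 0.193
```

Run:
```python
from h import *
from bench import *
go(sense(),[.459,.1142,.225],-15)
```

```text
pos [0.4592 0.1145 0.0265] yaw -15.0 t 4.95 w 0.193 F [-0.1  0.3 -0.7]
linear [-1.000e-04  1.000e-04 -1.985e-01] dr [ 0.0012 -0.0011  0.0002]
```

Width 0.193 (about 17 mm) fits the knob. Now I lift.

>>> play_rows(
  motion=[
    {"linear": [0, 0, -0.01], "dr": [0, 0, 0], "jaw": -1},
    {"linear": [0, 0, -0.025], "dr": [0, 0, 0], "jaw": -1},
    {"linear": [0, 0, -0.04], "dr": [0, 0, 0], "jaw": -1},
    {"linear": [0, 0, -0.04], "dr": [0, 0, 0], "jaw": -1},
    {"linear": [0, 0, -0.04], "dr": [0, 0, 0], "jaw": -1},
    {"linear": [0, 0, -0.03], "dr": [0, 0, 0], "jaw": -1},
    {"linear": [0, 0, 0], "dr": [0, 0, 0], "jaw": -1},
    {"linear": [0, 0, 0], "dr": [0, 0, 0], "jaw": -1},
  ],
)

```text
time: 5.95
position: [0.4575, 0.1142, 0.2199]
tcp_rot: [2.492, 1.913, 0.002]
contact_force: [-0.5, -0.5, -1.5]
grip_width: 0.187
```

Run:
```python
from h import *
from bench import *
s,d=wrist("w3");go(s,[.454,-.153,.22],-15)
e=dict(np.load("top1.npz"));f=e["frame"]
c=blob(f,318,220,380,280,50,60)
# rim: upper/right outline points of mug seen from top; fit ellipse to bright ring
g=cv2.cvtColor(f,cv2.COLOR_RGB2GRAY)[220:270,325:380];h=cv2.cvtColor(f,cv2.COLOR_RGB2HSV)[220:270,325:380]
```

```text
pos [0.4575 0.1142 0.2199] yaw -15.0 t 5.95 w 0.187 F [-0.5 -0.5 -1.5]
linear [-0.259   0.0657 -0.0003] dr [ 0.0007 -0.0009  0.0002]
```

View pics/w3.png

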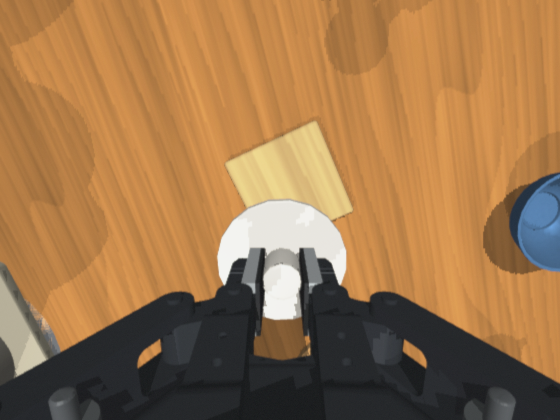

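Run:
```python
from h import *
from bench import *
d=dict(np.load("w3.npz"));print(d["T_tool_cam"].round(3),d["fx"])
h=cv2.cvtColor(d["frame"],cv2.COLOR_RGB2HSV)
m=((h[...,1]<45)&(h[...,2]>130)).astype(np.uint8);m[:190]=0;m[330:]=0;m[:,:205]=0;m[:,360:]=0
P=[]
for u in range(222,345,3):
    v=np.flatnonzero(m[:260,u])
    if len(v):P.append(ray(d,u,v[0],.2155)[:2])
for v in range(225,285,3):
    x=np.flatnonzero(m[v,200:360])
    if len(x):P+= [ray(d,200+x[0],v,.2155)[:2],ray(d,200+x[-1],v,.2155)[:2]]
P=np.array(P)
from scipy.optimize import least_squares
r=least_squares(lambda q:np.hypot(*(P-q[:2]).T)-q[2],[.4575,.1142,.032],loss="soft_l1",f_scale=.001);print(r.x,np.abs(r.fun).mean())
s=sense();R=Ro.from_rotvec(s["tcp_rot"]).as_matrix()
for dx in(0,-.05,.05):
    p=np.array([.454,-.153,.22])+R@[dx,0,0]
    Rc=d["R"];t=d["t"]-Rc@(p-s["position"])
    q=Rc@[.454,-.153,.095]+t;print(dx,p.round(3),q[:2]/q[2]*d["fx"]+[d["cx"],d["cy"]])
    go(s,p)
```

```text
[[ 0.001 -0.964 -0.267  0.068]
 [ 1.     0.001  0.     0.001]
 [-0.    -0.267  0.964 -0.143]
 [ 0.     0.     0.     1.   ]] 326.127302229628
[0.45866232 0.11381154 0.03123598] 0.00015794940608780325
0 [ 0.454 -0.153  0.22 ] [280.05097264 201.38144756]
pos [0.4576 0.1142 0.2199] yaw -15.0 t 6.0 w 0.188 F [ 0.2  0.9 -0.6]
linear [-0.259   0.0657 -0.0003] dr [ 0.0008 -0.001   0.    ]
-0.05 [ 0.441 -0.201  0.22 ] [280.0113294  141.26395462]
pos [0.4576 0.1142 0.2199] yaw -15.0 t 6.0 w 0.188 F [ 0.2  0.9 -0.6]
linear [-3.09e-01  6.57e-02 -3.00e-04] dr [ 0.0008 -0.001   0.    ]
0.05 [ 0.467 -0.105  0.22 ] [280.08696194 255.95788351]
pos [0.4576 0.1142 0.2199] yaw -15.0 t 6.0 w 0.188 F [ 0.2  0.9 -0.6]
linear [-0.209   0.0657 -0.0003] dr [ 0.0008 -0.001   0.    ]
```

>>> play_rows(
  motion=[
    {"linear": [-0.047, 0.0094, 0], "dr": [0, 0, 0], "jaw": -1},
    {"linear": [-0.047, 0.0094, 0], "dr": [0, 0, 0], "jaw": -1},
    {"linear": [-0.047, 0.0094, 0], "dr": [0, 0, 0], "jaw": -1},
    {"linear": [-0.047, 0.0094, 0], "dr": [0, 0, 0], "jaw": -1},
    {"linear": [-0.047, 0.0094, 0], "dr": [0, 0, 0], "jaw": -1},
    {"linear": [-0.047, 0.0094, 0], "dr": [0, 0, 0], "jaw": -1},
    {"linear": [-0.047, 0.0094, 0], "dr": [0, 0, 0], "jaw": -1},
    {"linear": [0, 0, 0], "dr": [0, 0, 0], "jaw": -1},
  ],
)

```text
time: 7.0
position: [0.4293, -0.228, 0.2061]
tcp_rot: [-2.476, -1.907, 0.014]
contact_force: [-0.5, 0.7, -0.4]
grip_width: 0.182
```

>>> play_rows(
  motion=[
    {"linear": [0, 0, 0], "dr": [0, 0, 0], "jaw": -1},
    {"linear": [0, 0, 0], "dr": [0, 0, 0], "jaw": -1},
  ],
)

```text
time: 7.25
position: [0.4283, -0.2265, 0.2038]
tcp_rot: [-2.473, -1.904, 0.015]
contact_force: [0.2, 0.4, -0.8]
grip_width: 0.19
```

Run:
```python
from h import *
s,d=wrist("w4");go(s,[.454,-.153,.22],-15)
q=d["R"]@[.454,-.153,.095]+d["t"];print(q[:2]/q[2]*d["fx"]+[d["cx"],d["cy"]])
```

```text
pos [ 0.4283 -0.2265  0.2038] yaw -14.8 t 7.25 w 0.19 F [ 0.2  0.4 -0.8]
linear [ 0.0777  0.0057 -0.0159] dr [-0.0222 -0.0048  0.0036]
[291.40103912 105.15788551]
```

View pics/w4.png

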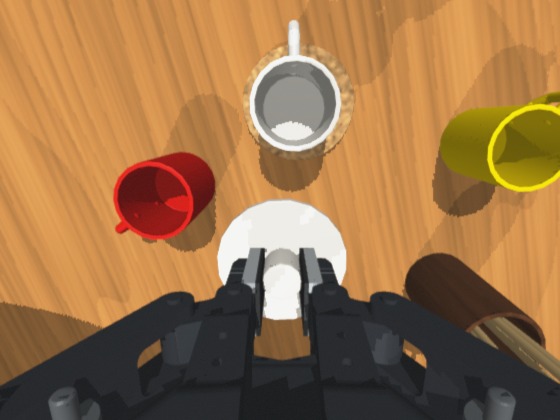

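The white rim is centred near (295,103), and its handle points straight up the image, so the jaw yaw suits the mug. The chopsticks are at the lower right, so I move away from them after this measurement.

Run:
```python
from h import *
from bench import *
d=dict(np.load("w4.npz"));f=d["frame"]
h=cv2.cvtColor(f,cv2.COLOR_RGB2HSV)[30:175,230:360]
m=(h[...,1]<50).astype(np.uint8)
m=cv2.morphologyEx(m,cv2.MORPH_CLOSE,np.ones((5,5)));m=cv2.morphologyEx(m,cv2.MORPH_OPEN,cv2.getStructuringElement(2,(35,35)))
c=max(cv2.findContours(m,0,1)[0],key=cv2.contourArea)+[230,30]
e=cv2.fitEllipse(c);print(e,cv2.boundingRect(c));p=ray(d,*e[0],.095);print(p)
Q=np.array([ray(d,*a,.095)[:2] for a in c[:,0]]);(x,y),r=cv2.minEnclosingCircle(Q.astype(np.float32));print(x,y,r)
go(sense(),[p[0]-.0012,p[1]+.0004,.19],-15)
```

```text
((294.7054443359375, 102.67147064208984), (90.07611846923828, 95.3700180053711), 5.449032306671143) (250, 54, 91, 98)
[ 0.45678106 -0.15193017  0.095     ]
0.4567384719848633 -0.15309789776802063 0.034130994230508804
pos [ 0.4284 -0.2264  0.2039] yaw -14.8 t 7.3 w 0.187 F [ 0.9 -0.7 -1.3]
linear [0.0792 0.0075 0.0141] dr [-0.0221 -0.0048  0.0039]
```

>>> play_rows(
  motion=[
    {"linear": [0.026, 0.0025, 0], "dr": [-0.011, -0.002, 0.002], "jaw": -1},
    {"linear": [0.026, 0.0025, 0], "dr": [-0.011, -0.003, 0.002], "jaw": -1},
    {"linear": [0.026, 0.0025, 0.01], "dr": [0, 0, 0], "jaw": -1},
    {"linear": [0, 0, 0], "dr": [0, 0, 0], "jaw": -1},
    {"linear": [0, 0, 0], "dr": [0, 0, 0], "jaw": -1},
  ],
)

```text
time: 7.92
position: [0.4569, -0.1471, 0.1943]
tcp_rot: [2.485, 1.92, 0.001]
contact_force: [0.6, 0.8, -0.9]
grip_width: 0.191
```

Run:
```python
from h import *
from bench import *
go(sense(),[.4555,-.1523,.135],-15)
```

```text
pos [ 0.4569 -0.1471  0.1943] yaw -14.6 t 7.925 w 0.191 F [ 0.6  0.8 -0.9]
linear [-0.0054 -0.0002  0.0593] dr [0.0019 0.0003 0.0065]
```

>>> play_rows(
  motion=[
    {"linear": [-0.005, 0, 0.02], "dr": [0.002, 0, 0.006], "jaw": -1},
    {"linear": [0, 0, 0.02], "dr": [0, 0, 0], "jaw": -1},
    {"linear": [0, 0, 0.015], "dr": [0, 0, 0], "jaw": -1},
    {"linear": [0, 0, 0], "dr": [0, 0, 0], "jaw": -1},
    {"linear": [0, 0, 0], "dr": [0, 0, 0], "jaw": -1},
  ],
)

```text
time: 8.55
position: [0.4543, -0.1549, 0.1352]
tcp_rot: [-2.495, -1.908, 0.003]
contact_force: [0.2, 1.0, 0.1]
grip_width: 0.192
```

Run:
```python
from h import *
s,d=wrist("w5");go(s,[.4555,-.1523,.115],-15)
for n in("scene","top"):
    from bench import read_camera
    e=read_camera(n);np.savez(n+"2.npz",**e)
    a=e["frame"]
    if n=="scene":im=cv2.resize(a[125:205,215:305],None,fx=5,fy=5)
    else: im=np.hstack([im,cv2.resize(a[210:290,315:375],None,fx=5,fy=5)])
cv2.imwrite("pics/p5.png",im[:,:,::-1])
```

```text
pos [ 0.4543 -0.1549  0.1352] yaw -15.2 t 8.55 w 0.192 F [0.2 1.  0.1]
linear [0.0028 0.0005 0.0202] dr [-0.0012  0.0012 -0.0031]
```

View pics/w5.png

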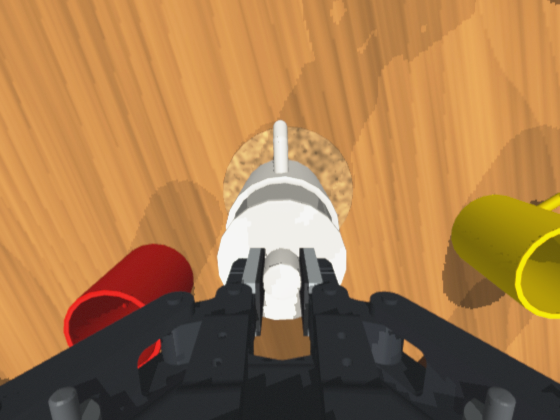

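View pics/p5.png

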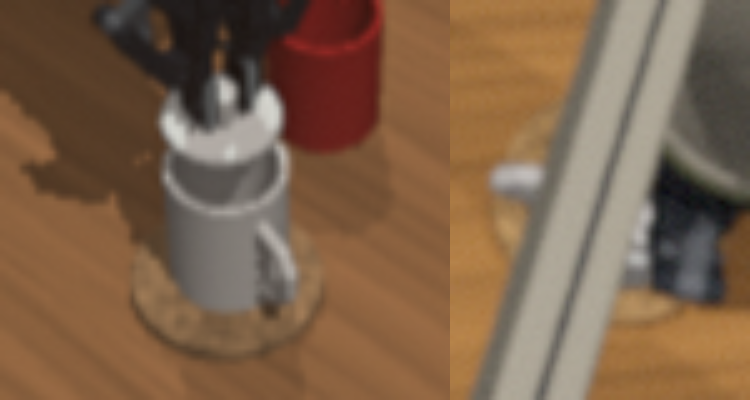

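The lid hangs centred over the mouth in u; the far rim edge is at about (283,173). I check the fore-aft estimate from that arc.

Run:
```python
from h import *
from bench import *
d=dict(np.load("w5.npz"));f=d["frame"];g=cv2.cvtColor(f,cv2.COLOR_RGB2GRAY)
print(g[160:200,284]); print(g[210,215:262],g[210,310:350])
for C in([.4565,-.1525],):
  for a in (75,165,-15):
    a=np.radians(a);p=[C[0]+.034*np.cos(a),C[1]+.034*np.sin(a),.095];q=d["R"]@p+d["t"];print(q[:2]/q[2]*d["fx"]+[d["cx"],d["cy"]])
```

```text
[234 234 234 234 235 235 235 235 235 235 235 234 217 187 182 186 222 243
 245 242 239 233 214 169 149 147 147 148 146 146 146 147 147 147 147 146
 146 147 155 177]
[149 149 149 151 150 156 157 164 165 163 161 160 167 171 182 239 245 246
 245 245 244 233 165 116 108 107 108 110 125 152 182 215 234 239 239 240
 239 239 239 239 239 239 239 239 239 239 239] [246 246 246 246 245 243 231 209 168 141 122 112 108 108 120 123 112 129
 207 232 237 238 239 238 223 189 188 187 185 183 183 186 191 195 198 201
 201 199 190 154]
[281.87825454 174.6590769 ]
[224.84245086 231.4730661 ]
[339.2052084  231.24444008]
```

>>> play_rows(
  motion=[
    {"linear": [0.0024, 0.0005, 0.007], "dr": [0, 0, 0], "jaw": -1},
    {"linear": [0, 0, 0.007], "dr": [0, 0, 0], "jaw": -1},
    {"linear": [0, 0, 0.004], "dr": [0, 0, 0], "jaw": -1},
    {"linear": [0, 0, 0], "dr": [0, 0, 0], "jaw": -1},
    {"linear": [0, 0, 0], "dr": [0, 0, 0], "jaw": -1},
  ],
)

```text
time: 9.32
position: [0.4565, -0.1525, 0.1172]
tcp_rot: [2.493, 1.909, -0.001]
contact_force: [-1.1, 0.1, -0.7]
grip_width: 0.188
```

Run:
```python
from h import *
from bench import *
go(sense(),[.4554,-.1527,.105],-15)
```

```text
pos [ 0.4565 -0.1525  0.1172] yaw -15.1 t 9.325 w 0.188 F [-1.1  0.1 -0.7]
linear [-0.0005 -0.001   0.0122] dr [ 0.0011  0.0015 -0.0022]
```

Aligned within 1 mm. Lowering in small steps while watching the force.

>>> play_rows(
  motion=[
    {"linear": [-0.0005, -0.001, 0.003], "dr": [0.001, 0.001, 0], "jaw": -1},
    {"linear": [0, 0, 0.003], "dr": [0, 0, 0], "jaw": -1},
    {"linear": [0, 0, 0.002], "dr": [0, 0, 0], "jaw": -1},
    {"linear": [0, 0, 0.001], "dr": [0, 0, 0], "jaw": -1},
    {"linear": [0, 0, 0], "dr": [0, 0, 0], "jaw": -1},
  ],
)

```text
time: 9.95
position: [0.4554, -0.1529, 0.1079]
tcp_rot: [2.494, 1.909, -0.0]
contact_force: [1.1, -0.6, -0.6]
grip_width: 0.186
```

Run:
```python
from h import *
from bench import *
go(sense(),[.4554,-.1527,.1045],-15)
```

```text
pos [ 0.4554 -0.1529  0.1079] yaw -15.1 t 9.95 w 0.186 F [ 1.1 -0.6 -0.6]
linear [ 0.0002 -0.0001  0.0034] dr [ 0.0006  0.0006 -0.0024]
```

No resistance, so the plug is entering (expected seat at TCP z of about 0.1045).

>>> play_rows(
  motion=[
    {"linear": [0, 0, 0.0015], "dr": [0, 0, 0], "jaw": -1},
    {"linear": [0, 0, 0.001], "dr": [0, 0, 0], "jaw": -1},
    {"linear": [0, 0, 0.001], "dr": [0, 0, 0], "jaw": -1},
    {"linear": [0, 0, 0], "dr": [0, 0, 0], "jaw": -1},
  ],
)

```text
time: 10.45
position: [0.4557, -0.153, 0.1046]
tcp_rot: [2.493, 1.909, 0.0]
contact_force: [-0.9, 0.1, -0.3]
grip_width: 0.187
```

Run:
```python
from h import *
from bench import *
go(sense(),[.4554,-.1527,.1045],-15)
```

```text
pos [ 0.4557 -0.153   0.1046] yaw -15.1 t 10.45 w 0.187 F [-0.9  0.1 -0.3]
linear [ 0.0002 -0.0004  0.0001] dr [ 0.0013  0.0008 -0.0022]
```

>>> play_rows(
  motion=[
    {"linear": [0, 0, 0.001], "dr": [0, 0, 0], "jaw": -1},
    {"linear": [0, 0, 0.001], "dr": [0, 0, 0], "jaw": -1},
    {"linear": [0, 0, 0], "dr": [0, 0, 0], "jaw": -1},
  ],
)

```text
time: 10.82
position: [0.4564, -0.1533, 0.1048]
tcp_rot: [2.492, 1.908, 0.001]
contact_force: [0.1, 0.8, -1.9]
grip_width: 0.187
```

Run:
```python
from h import *
s,d=wrist("w6");go(s,[.4554,-.1527,.1045],-15)
```

```text
pos [ 0.4564 -0.1533  0.1048] yaw -15.1 t 10.825 w 0.187 F [ 0.1  0.8 -1.9]
linear [ 0.0003 -0.0011  0.0003] dr [ 0.0026  0.001  -0.0022]
```

View pics/w6.png

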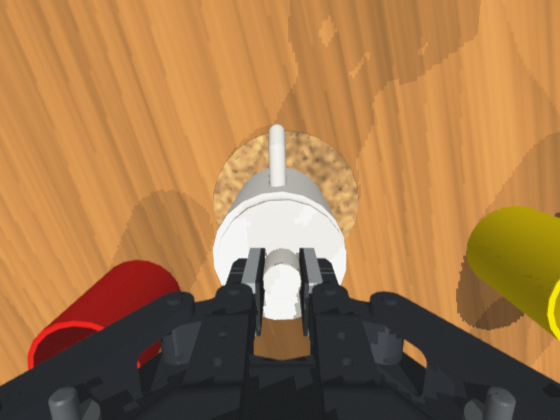

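>>> play_rows(
  motion=[
    {"linear": [0, -0.001, 0.0015], "dr": [0.001, 0, 0], "jaw": -1},
    {"linear": [0, 0, 0.0015], "dr": [0, 0, 0], "jaw": -1},
  ],
)

```text
time: 11.12
position: [0.4569, -0.1536, 0.1045]
tcp_rot: [2.491, 1.907, 0.003]
contact_force: [-7.5, 3.3, 18.0]
grip_width: 0.19
```

w6 shows the flange covering the mouth, offset from the rim by about 2 px. The push of 18 N at z 0.1045 is the expected seating height. I relax the push, then release slowly.

>>> play_rows(
  motion=[
    {"linear": [0, -0.0005, 0], "dr": [0, 0, 0], "jaw": -1},
    {"linear": [0, 0, 0], "dr": [0, 0, 0], "jaw": -1},
  ],
)

```text
time: 11.38
position: [0.4566, -0.1535, 0.1046]
tcp_rot: [2.49, 1.907, 0.003]
contact_force: [-0.5, -0.1, 1.3]
grip_width: 0.19
```

>>> play_rows(
  motion=[
    {"linear": [0, 0, 0], "dr": [0, 0, 0], "jaw": -0.4},
    {"linear": [0, 0, 0], "dr": [0, 0, 0], "jaw": -0.2},
    {"linear": [0, 0, 0], "dr": [0, 0, 0], "jaw": 0.2},
    {"linear": [0, 0, 0], "dr": [0, 0, 0], "jaw": 0.6},
    {"linear": [0, 0, 0], "dr": [0, 0, 0], "jaw": 1},
    {"linear": [0, 0, 0], "dr": [0, 0, 0], "jaw": 1},
    {"linear": [0, 0, 0], "dr": [0, 0, 0], "jaw": 1},
  ],
)

```text
time: 12.25
position: [0.4562, -0.1533, 0.1038]
tcp_rot: [2.491, 1.907, 0.003]
contact_force: [0.4, 0.1, -1.0]
grip_width: 1.001
```

>>> play_rows(
  motion=[
    {"linear": [0, 0, -0.02], "dr": [0, 0, 0], "jaw": 1},
    {"linear": [0, 0, -0.03], "dr": [0, 0, 0], "jaw": 1},
    {"linear": [0, 0, -0.03], "dr": [0, 0, 0], "jaw": 1},
    {"linear": [-0.03, 0, -0.02], "dr": [0, 0, 0], "jaw": 1},
    {"linear": [-0.02, 0, 0], "dr": [0, 0, 0], "jaw": 1},
    {"linear": [0, 0, 0], "dr": [0, 0, 0], "jaw": 1},
    {"linear": [0, 0, 0], "dr": [0, 0, 0], "jaw": 1},
  ],
)

```text
time: 13.12
position: [0.4422, -0.2018, 0.2067]
tcp_rot: [2.491, 1.909, 0.002]
contact_force: [-0.1, 0.7, -0.1]
grip_width: 0.995
```

Run:
```python
from h import *
from bench import read_camera
s,d=wrist("w7");go(s,[.4565,-.1525,.12],-15)
a=read_camera("scene")["frame"];im=np.hstack([cv2.resize(d["frame"][0:300,140:440],None,fx=1.5,fy=1.5),cv2.resize(a[120:210,225:295],None,fx=5,fy=5)]);cv2.imwrite("pics/p7.png",im[:,:,::-1])
```

```text
pos [ 0.4422 -0.2018  0.2067] yaw -15.1 t 13.125 w 0.995 F [-0.1  0.7 -0.1]
linear [0.0514 0.0007 0.0867] dr [ 0.0036  0.0012 -0.0014]
```

View pics/p7.png

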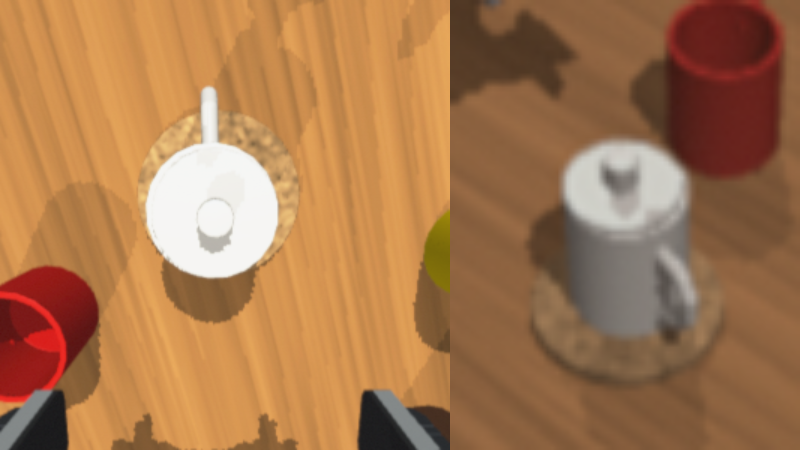

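The lid is seated level, with the mug on its coaster. Covered mug centre in the wrist frame is at about (281,140). Next comes the mug grasp.

Run:
```python
from h import *
from bench import *
d=dict(np.load("w7.npz"));print(ray(d,281.3,140,.098),ray(d,280,140,.095))
go(sense(),[.456,-.153,.12],-15)
```

```text
[ 0.45701906 -0.15213054  0.098     ] [ 0.4560169 -0.1520574  0.095    ]
pos [ 0.4421 -0.2015  0.2065] yaw -15.0 t 13.225 w 1.002 F [-0.1 -0.4  0.4]
linear [0.0505 0.0006 0.0864] dr [ 0.0031  0.0012 -0.0007]
```

>>> play_rows(
  motion=[
    {"linear": [0.025, 0, 0], "dr": [0.002, 0, 0], "jaw": 1},
    {"linear": [0.025, 0, 0.01], "dr": [0.002, 0, 0], "jaw": 1},
    {"linear": [0, 0, 0.02], "dr": [0, 0, 0], "jaw": 1},
    {"linear": [0, 0, 0.02], "dr": [0, 0, 0], "jaw": 1},
    {"linear": [0, 0, 0], "dr": [0, 0, 0], "jaw": 1},
    {"linear": [0, 0, 0], "dr": [0, 0, 0], "jaw": 1},
  ],
)

```text
time: 13.98
position: [0.4557, -0.148, 0.1545]
tcp_rot: [-2.487, -1.916, 0.003]
contact_force: [0.4, -0.5, -0.7]
grip_width: 1.002
```

Run:
```python
from h import *
from bench import *
go(sense(),[.456,-.153,.054],-15)
```

```text
pos [ 0.4557 -0.148   0.1545] yaw -14.8 t 13.975 w 1.002 F [ 0.4 -0.5 -0.7]
linear [-0.0047  0.0019  0.1005] dr [-0.0026  0.0001  0.0036]
```

>>> play_rows(
  motion=[
    {"linear": [-0.0045, 0.002, 0.015], "dr": [-0.002, 0, 0.003], "jaw": 1},
    {"linear": [0, 0, 0.015], "dr": [0, 0, 0], "jaw": 1},
    {"linear": [0, 0, 0.01], "dr": [0, 0, 0], "jaw": 1},
    {"linear": [0, 0, 0], "dr": [0, 0, 0], "jaw": 1},
    {"linear": [0, 0, 0], "dr": [0, 0, 0], "jaw": 1},
  ],
)

```text
time: 14.6
position: [0.4569, -0.1537, 0.1127]
tcp_rot: [2.492, 1.912, 0.0]
contact_force: [-0.1, 0.3, -0.3]
grip_width: 0.999
```

Run:
```python
from h import *
from bench import *
go(sense(),[.4562,-.1525,.055],-15)
```

```text
pos [ 0.4569 -0.1537  0.1127] yaw -15.0 t 14.6 w 0.999 F [-0.1  0.3 -0.3]
linear [ 0.001  -0.001   0.0577] dr [ 0.0006  0.0003 -0.0002]
```

>>> play_rows(
  motion=[
    {"linear": [0.001, -0.001, 0.012], "dr": [0, 0, 0], "jaw": 1},
    {"linear": [0, 0, 0.012], "dr": [0, 0, 0], "jaw": 1},
    {"linear": [0, 0, 0.012], "dr": [0, 0, 0], "jaw": 1},
    {"linear": [0, 0, 0.008], "dr": [0, 0, 0], "jaw": 1},
    {"linear": [0, 0, 0.005], "dr": [0, 0, 0], "jaw": 1},
    {"linear": [0, 0, 0], "dr": [0, 0, 0], "jaw": 1},
    {"linear": [0, 0, 0], "dr": [0, 0, 0], "jaw": 1},
  ],
)

```text
time: 15.48
position: [0.4563, -0.1524, 0.0604]
tcp_rot: [2.492, 1.912, 0.001]
contact_force: [-0.3, 0.1, -0.1]
grip_width: 1.002
```

Run:
```python
from h import *
from bench import *
go(sense(),[.4562,-.1525,.055],-15)
```

```text
pos [ 0.4563 -0.1524  0.0604] yaw -15.0 t 15.475 w 1.002 F [-0.3  0.1 -0.1]
linear [-0.0001 -0.0001  0.0054] dr [ 0.001   0.0003 -0.0001]
```

Lower the last 5 mm and close with 60 N.

>>> play_rows(
  motion=[
    {"linear": [0, 0, 0.003], "dr": [0, 0, 0], "jaw": 1},
    {"linear": [0, 0, 0.002], "dr": [0, 0, 0], "jaw": 1},
    {"linear": [0, 0, 0], "dr": [0, 0, 0], "jaw": 0.8},
    {"linear": [0, 0, 0], "dr": [0, 0, 0], "jaw": 0.6},
    {"linear": [0, 0, 0], "dr": [0, 0, 0], "jaw": 0.4},
    {"linear": [0, 0, 0], "dr": [0, 0, 0], "jaw": -1},
    {"linear": [0, 0, 0], "dr": [0, 0, 0], "jaw": -1},
    {"linear": [0, 0, 0], "dr": [0, 0, 0], "jaw": -1},
  ],
  force=60,
)

```text
time: 16.48
position: [0.457, -0.1528, 0.0563]
tcp_rot: [2.491, 1.911, 0.002]
contact_force: [-0.4, -0.0, 1.0]
grip_width: 0.767
```

Run:
```python
from h import *
from bench import *
go(sense(),[.4562,-.1525,.055],-15)
```

```text
pos [ 0.457  -0.1528  0.0563] yaw -15.0 t 16.475 w 0.767 F [-0.4 -0.   1. ]
linear [ 0.     -0.0008  0.0013] dr [ 0.0026  0.0007 -0.0001]
```

>>> play_rows(
  motion=[
    {"linear": [0, 0, -0.005], "dr": [0, 0, 0], "jaw": -1},
    {"linear": [0, 0, -0.01], "dr": [0, 0, 0], "jaw": -1},
    {"linear": [0, 0, -0.015], "dr": [0, 0, 0], "jaw": -1},
    {"linear": [0, 0, -0.02], "dr": [0, 0, 0], "jaw": -1},
    {"linear": [0, 0, -0.02], "dr": [0, 0, 0], "jaw": -1},
    {"linear": [0, 0, -0.02], "dr": [0, 0, 0], "jaw": -1},
    {"linear": [0, 0, -0.02], "dr": [0, 0, 0], "jaw": -1},
    {"linear": [0, 0, -0.015], "dr": [0, 0, 0], "jaw": -1},
  ],
)

```text
time: 17.48
position: [0.4554, -0.1519, 0.1885]
tcp_rot: [2.492, 1.912, 0.0]
contact_force: [1.2, -0.2, -3.7]
grip_width: 0.771
```

>>> play_rows(
  motion=[
    {"linear": [0, 0, -0.01], "dr": [0, 0, 0], "jaw": -1},
    {"linear": [0, 0, -0.005], "dr": [0, 0, 0], "jaw": -1},
    {"linear": [0, 0, 0], "dr": [0, 0, 0], "jaw": -1},
    {"linear": [0, 0, 0], "dr": [0, 0, 0], "jaw": -1},
    {"linear": [0, 0, 0], "dr": [0, 0, 0], "jaw": -1},
    {"linear": [0, 0, 0], "dr": [0, 0, 0], "jaw": -1},
  ],
)

```text
time: 18.23
position: [0.4549, -0.1517, 0.2037]
tcp_rot: [-2.492, -1.912, 0.001]
contact_force: [0.4, 0.2, -3.6]
grip_width: 0.767
```

Run:
```python
from h import *
from bench import *
s,d=wrist("w8");go(s,[.4562,-.1525,.19],-15)
a=read_camera("scene")["frame"];b=read_camera("top")["frame"];im=np.hstack([cv2.resize(d["frame"],(400,300)),cv2.resize(a[80:200,200:320],(300,300))])
im=np.vstack([im,np.hstack([cv2.resize(b,(400,300)),np.zeros((300,300,3),np.uint8)])]);cv2.imwrite("pics/p8.png",im[:,:,::-1])
```

```text
pos [ 0.4549 -0.1517  0.2037] yaw -15.0 t 18.225 w 0.767 F [ 0.4  0.2 -3.6]
linear [-0.0004  0.0015  0.0137] dr [-0.0004  0.0002 -0.    ]
```

View pics/p8.png

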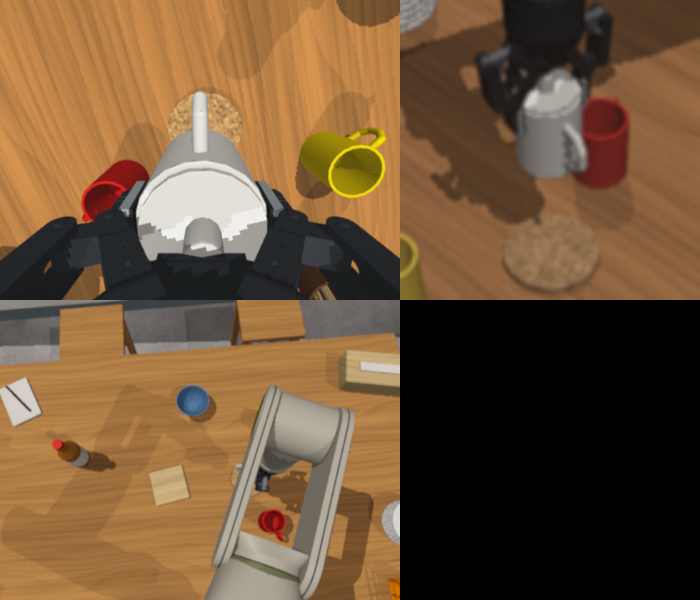

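The covered mug hangs clear of the coaster, upright and lid on. The 3.6 N load matches mug plus lid (0.38 kg), and the foot is at about 0.157 m.

```bash
python3 -c "
from bench import *
print(hand_in())"
```

```text
the job is handed in; nothing more can be done
None
```

I put the lid on the white mug and let go only once it was seated. I then gripped the covered mug across its body with 60 N, lifted it, and handed in at 18.2 s while still holding it. No verdict was reported.

- **Seating:** the lid met resistance at TCP height 0.1045 m, the seat height I had predicted. The close-up after release showed it seated and level with the mug on its coaster. Just before seating, the pictures put the lid about 1 mm off centre, within the 3 mm play. One brief push reached 18 N.
- **Final hold:** the load on the wrist was 3.6 N, which matches the mug plus lid. The grip width was stable at 0.767. I work out the foot at about 0.157 m, from the TCP height rather than a direct measurement. The last pictures showed the mug clear of the coaster, upright, with the lid on.
- **Bystanders:** the bottle and bowl looked unmoved in the last overhead picture. The arm mostly hid the chopstick holder there, so I did not confirm its position. I saw no contact with it at any point.

No check failed. The only disagreement was 2–3 mm between the overhead and wrist camera positions for the mug, and I used the wrist value.

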